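Fit the cutting guide onto the brick jig's two pins

ROBOT

A 6-joint arm with a two-finger parallel gripper is mounted at the origin on the work surface; the furniture and walls round the work are solid. World frame = base frame: x ahead of the robot, y to its left, z up, the work surface at z = 0. Lengths are in m, angles in degrees, forces in N, time in s.
With the tool pointing down it reaches from about 0.35 to 0.875 m from the base axis. Payload 4.2 kg.
Tool frame: the origin (TCP) lies at the very end of the fingers, on their centre line; the grasp point (between the pads) lies 19 mm behind it; z points along the fingers, y is the direction in which the jaws open and shut (so a half turn about z gives the same grasp; the last joint's range is limited). The gripper opens to 87 mm and grips with 3 to 60 N. Pads are 19 mm wide; open, the fingers measure 117 mm over their backs; the gripper's body (75 mm by 190 mm) begins 51 mm behind the grasp point.
Start: joints at [85.29, 22.042, 0.453, 0, -68.411, -14.817], TCP at [0.209, 0.589, 0.223] pointing down, gripper open.
Joint ranges: [-179.83, 179.83], [-69.29, 118.12], [-61.27, 80.66], [-181.25, 117.63], [-171.15, -9.14], [-177.46, 177.46]. Speed limits (degrees/s): [159.86, 159.86, 180, 180, 180, 180].

INTERFACE

Orientations are given as a 3x3 rotation matrix whose columns are the frame's x, y, z axes.
In Python, from station import r, imaging gives the robot as it stands. The module is installed in compiled form; this text tells all that it offers.
- The arm moves only by the tool move_arm, never from a script. Its argument "motion" is one flat list of numbers, 7 for each row, row after row: the shift along the tool's x, y, z in units of 40 mm (1.0 is 40 mm), then the turn, a rotation vector about the tool's x, y, z in units of 5 degrees (1.0 is 5 degrees), then the gripper's target within -1 to 1 (shut at 1, half-way at 0, fully open at -1). In form: [dx, dy, dz, wx, wy, wz, gripper, dx, dy, dz, wx, wy, wz, gripper, ...]. A call has 1 to 20 rows; each row is the pose to reach, as a shift and turn from the pose measured when the call began, along the tool's axes at that moment; what a row does not reach only later rows make up. A row lasts 1/12 s, in which the tool goes at most 41.7 mm and 7.16 degrees, less where a joint would pass 70% of its speed; a pose out of reach is approached as far as the arm can. A call with a gripper value outside its range is refused whole. The fingers move at their own pace and stop on an object; the grip force is fixed at half the most. Time passes only in rows, so rows that repeat a pose let the fingers close. It gives the time, the measured TCP pose, the force and the opening at its end, in the units of the state.
- r.sense(): the state, without advancing time (a new reading comes with each control period).
- imaging.capture(name): name is "scene" or "top" or "wrist"; returns the picture (400x640x3 uint8, blue, green, red); there is no depth.
- imaging.camera_params(name): a dict with "intrinsics" (3x3 intrinsics, pixels), "world_from_camera" (4x4, takes a point from camera to world coordinates). Camera axes: x right, y down, z forward; pixel columns grow to the right and rows downward; lengths in m; the calibration is good to about 2 mm. A picture is of the moment at which its call begins: read the wrist's pose just before it. camera_params takes no time and is no camera call; for the wrist camera it gives the pose at the moment of the call.
- r.finish_job(): hands the job in, once; it reports no verdict.
The state is a dict: "time_s": time; "joints": joint angles; "joint_velocities": joint speeds; "effort": joint torques, N m; "tcp_pos": TCP position; "ee_rot": TCP orientation; "wrist_force": force on the tool from outside, world axes, zero at the start; "moment": the same for the moment, N m; "gripper_width": opening from 0.0 (shut) to 1.0 (fully open).
Only numpy, scipy, OpenCV 4.12 (cv2) and the standard library are available. Lean on these libraries where they do the work, as an engineer would, in place of code of your own. Each camera call takes 0.05 s, during which the arm holds its last target.

TASK

A brick lies in the cutting jig, ready to be marked and split. Pick up the guide plate whose two holes match the jig's two pins - the longer of the two plates - and lower it level across the brick, without dropping it, until both pins are through its holes and it sits fully down on the jig's blocks; then let go. Leave the shorter plate where it lies.

Things in the scene. Friction and masses are not known exactly. Their poses are not given: they have to be found in the camera images.
- guide_long_grip (a point): Centre of the pale wooden grip block (26 mm in x, 50 in y, 40 high) on top of the longer aluminium guide plate, the one to fit: 212 mm long (y), 60 wide (x), 10 thick, 0.3 kg, a 20 mm through-hole 76 mm either side of its middle. The point is 30 mm above the plate's underside, 20 below the block's top. z is up. Fits either way round.
- guide_short_grip (a point): The same point of the other guide plate, to be left alone: same width, thickness and grip block, but only 150 mm long, its holes 46 mm either side of the middle, so it does not fit this jig.
- jig_seat (a point): Midpoint between the two pins of the fixed jig, level with its block tops where the plate rests (75 mm above the bench). z up; pins lie along y, 76 mm either side. Plywood base 240 (x) by 212 mm (y); a red brick along x, its top a few mm lower, between two wooden blocks 80 x 40 mm. Plate seated: its grip point is 30 mm above this point, its y axis along this y, either way round.
- jig_pin (a point): Tip of the steel pin on the +y side of the jig; its twin stands 152 mm away on the -y side. Each is 14 mm in diameter and rises 31 mm from the top of its block, its upper 15 mm tapering to a 4 mm nose.

How it is judged (in metres and radians):
On the way:
1. the longer plate, still in the grip, has come down over both pins (underside less than 25 mm above the blocks) (horizontal distance between guide_long_grip and jig_seat below 0.012 m and angle between the y axis of guide_long_grip and the y axis of jig_seat, either way round below 0.175 rad and z of guide_long_grip in the frame of jig_seat below 0.055 m and contact force between the fingers and guide_long above 0.5 N).
At the end, for the whole second after the job is handed in: The longer plate rests on the blocks, both pins through its holes: its middle within 10 mm of the pins' midpoint, its length within 10 degrees of the line of the pins (either way round), its underside at most 6 mm above the blocks, within 4 degrees of level, at rest and released (horizontal distance between guide_long_grip and jig_seat below 0.01 m and angle between the y axis of guide_long_grip and the y axis of jig_seat, either way round below 0.175 rad and z of guide_long_grip in the frame of jig_seat between 0.024 and 0.036 m and angle between guide_long_grip's own z axis and vertical below 0.07 rad and linear speed of guide_long below 0.02 m/s); the robot touches nothing.
It fails at once if the longer plate is tipped more than 25 degrees from level (angle between guide_long_grip's own z axis and vertical above 0.436 rad).
It fails at once if the shorter plate is moved more than 30 mm (distance of guide_short_grip from where it was at the start of the episode above 0.03 m).
It also fails if it takes over 45 s, if anything falls off the work surface, if the arm or the gripper's body presses on something with over 40 N, if the wrist force passes 120 N, or if a joint passes its speed limit or range.

## Working session

There is one attempt and no reset: what is moved stays moved. The work goes in short steps, Python scripts to look and compute and a tool call to move; the robot and the scene stay as the last step left them, time stands still between calls to the robot, and variables do not carry over. Pictures are saved under pics/ and viewed, and the job is handed in when it is done.

Besides the shell and the picture viewer there is one more tool, called after "Request:" as name(argument=value, ...), one argument or row to a line, values as JSON. move_arm: Moves the arm, as the interface text tells. Its arguments: {"type":"object","properties":{"motion":{"type":"array","items":{"type":"number"}}},"required":["motion"]}

```bash
mkdir -p pics; python3 - <<'E'
from station import r, imaging
import cv2,numpy as np
s=r.sense();print(s['time_s'],s['tcp_pos'],s['ee_rot'],s['gripper_width'])
for n in ['scene','top','wrist']:
    p=imaging.camera_params(n);print(n,np.round(p['intrinsics'],1).tolist(),np.round(p['world_from_camera'],4).tolist())
    cv2.imwrite(f'pics/{n}0.png',imaging.capture(n))
E
```

```text
0.0 [0.20868005 0.58848589 0.22147177] [[ 9.42437691e-01 -3.34381214e-01 -6.35111263e-04]
 [-3.34381803e-01 -9.42435412e-01 -2.07454913e-03]
 [ 9.51389127e-05  2.16750294e-03 -9.99997646e-01]] 0.9994460967342131
scene [[368.0, 0.0, 323.7], [0.0, 368.0, 193.5], [0.0, 0.0, 1.0]] [[-0.4019, -0.4224, 0.8124, -0.1402], [-0.9154, 0.1635, -0.3679, 0.3628], [0.0226, -0.8915, -0.4524, 0.4926], [0.0, 0.0, 0.0, 1.0]]
top [[372.5, 0.0, 317.4], [0.0, 372.5, 202.9], [0.0, 0.0, 1.0]] [[0.0005, -0.999, 0.0442, 0.4855], [-1.0, -0.0003, 0.0047, 0.0413], [-0.0047, -0.0442, -0.999, 1.1113], [0.0, 0.0, 0.0, 1.0]]
wrist [[286.6, 0.0, 322.1], [0.0, 286.6, 203.2], [0.0, 0.0, 1.0]] [[-0.3338, -0.9053, -0.2627, 0.2806], [-0.9426, 0.3213, 0.0906, 0.5631], [0.0024, 0.2778, -0.9606, 0.3831], [0.0, 0.0, 0.0, 1.0]]
```

View pics/top0.png

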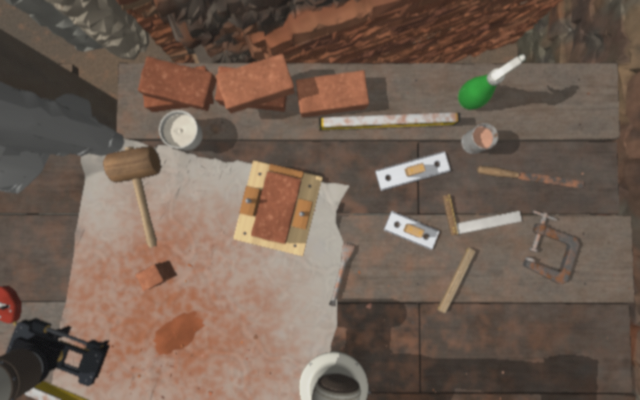

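View pics/scene0.png

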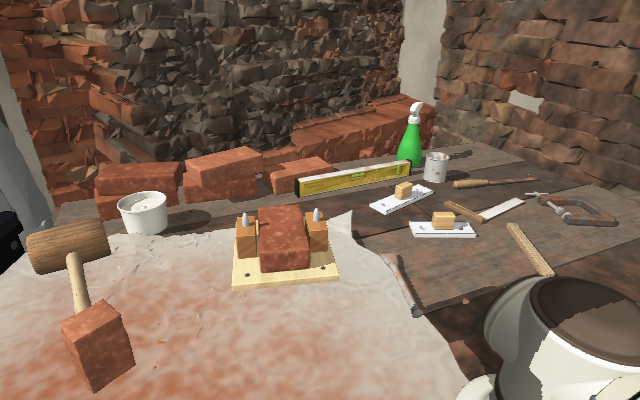

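View pics/wrist0.png

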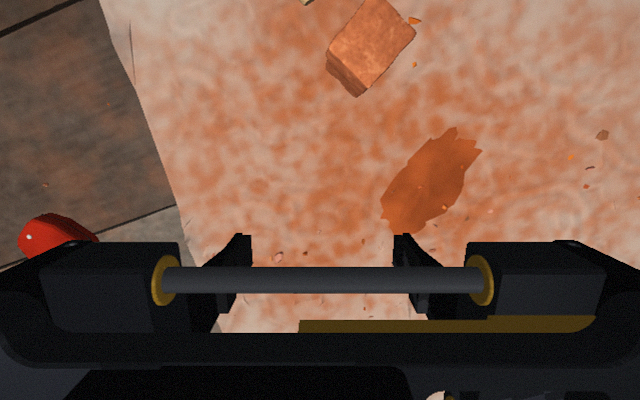

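The top view shows the long plate at about (413,170), the short one at (412,231), and the jig at about (277,207) with pins near (248,200) and (304,213). I'll zoom in to measure.

```bash
python3 - <<'E'
import cv2,numpy as np
a=cv2.imread('pics/top0.png')
c=cv2.resize(a[140:270,220:470],None,fx=3.2,fy=3.2,interpolation=cv2.INTER_CUBIC);cv2.imwrite('pics/topz.png',c)
b=cv2.imread('pics/scene0.png')
c=cv2.resize(b[150:300,220:500],None,fx=2.85,fy=2.85,interpolation=cv2.INTER_CUBIC);cv2.imwrite('pics/scenez.png',c)
E
```

```text
(no output)
```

View pics/topz.png

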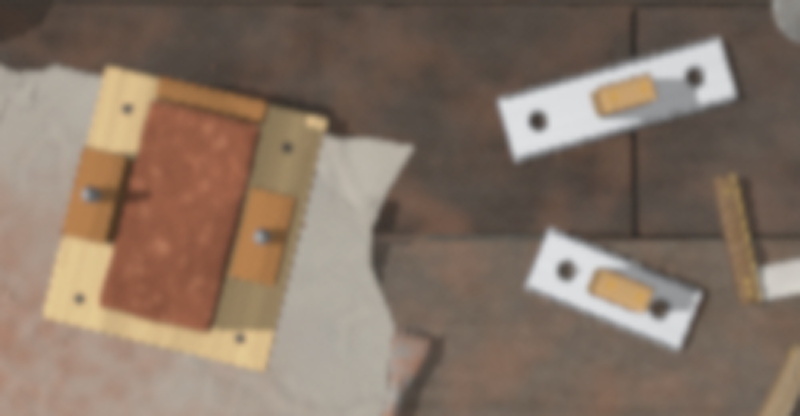

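View pics/scenez.png

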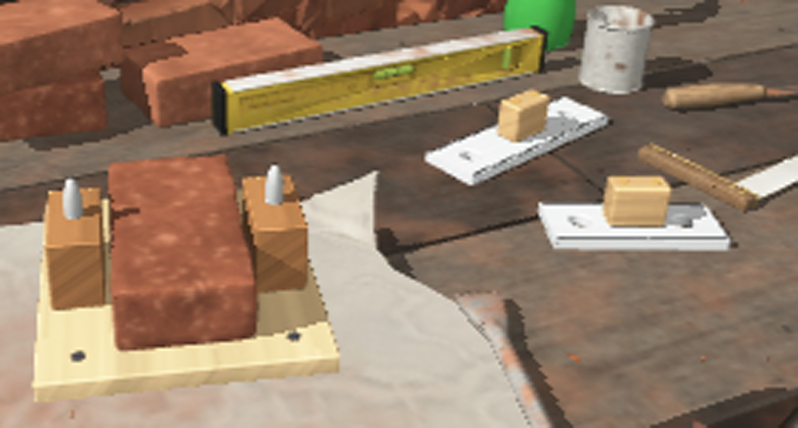

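```bash
cat > h.py <<'E'
from station import r, imaging
import cv2,numpy as np
def ray(n,uv,P=None):
    p=P or imaging.camera_params(n);K=np.array(p['intrinsics']);T=np.array(p['world_from_camera'])
    d=np.linalg.inv(K)@[uv[0],uv[1],1];return T[:3,3],T[:3,:3]@d
def onz(n,uv,z,P=None):
    o,d=ray(n,uv,P);return o+d*(z-o[2])/d[2]
def tri(L):
    A=np.zeros((3,3));b=np.zeros(3)
    for n,uv in L:
        o,d=ray(n,uv);d=d/np.linalg.norm(d);M=np.eye(3)-np.outer(d,d);A+=M;b+=M@o
    return np.linalg.solve(A,b)
E
python3 - <<'E'
from h import *
np.set_printoptions(precision=4,suppress=True)
t=lambda x,y:((x+.5)/3.2-.5+220,(y+.5)/3.2-.5+140)
s=lambda x,y:((x+.5)/2.85-.5+220,(y+.5)/2.85-.5+150)
for n,a,b in [('pin+',(91,194),(71,180)),('pin-',(262,237),(274,167))]:
    print(n,onz('top',t(*a),.10),onz('scene',s(*b),.104),tri([('top',t(*a)),('scene',s(*b))]))
C=[onz('top',t(*c),.01) for c in [(498,98),(515,161),(738,97),(722,37)]]
print('corner mean',np.mean(C,0),[np.linalg.norm(C[i]-C[i-1]) for i in range(4)])
H=[onz('top',t(*c),.008) for c in [(538,120),(695,76)]]
print('holes',H,np.mean(H,0),np.linalg.norm(H[0]-H[1]));d=H[0]-H[1];print('ang of y axis from +y (ccw)',np.degrees(np.arctan2(-d[0],d[1])))
d=(C[0]+C[1]-C[2]-C[3]);print('corner ang',np.degrees(np.arctan2(-d[0],d[1])))
print('block top',onz('top',t(628,92),.05))
print('short',onz('top',t(620,290),.05))
P=onz('top',t(91,194),.104)-onz('top',t(262,237),.104);print(np.linalg.norm(P),'pinang',np.degrees(np.arctan2(-P[0],P[1])))
E
```

```text
pin+ [0.5374 0.2346 0.1   ] [0.5357 0.2375 0.104 ] [0.5378 0.2356 0.1023]
pin- [0.5009 0.0891 0.1   ] [0.4993 0.091  0.104 ] [0.5012 0.0895 0.1027]
corner mean [ 0.6311 -0.2369  0.01  ] [np.float64(0.21597438772201263), np.float64(0.06057684304520668), np.float64(0.2153566417139239), np.float64(0.05774298708017875)]
holes [array([ 0.6111, -0.1627,  0.008 ]), array([ 0.6521, -0.3088,  0.008 ])] [ 0.6316 -0.2358  0.008 ] 0.1517942789250667
ang of y axis from +y (ccw) 15.693970664564405
corner ang 15.660288292526895
block top [ 0.6314 -0.2355  0.05  ]
short [ 0.4548 -0.2264  0.05  ]
0.1494392160856937 pinang -14.07735751060391
```

```bash
cat >> h.py <<'E'
from scipy.spatial.transform import Rotation as Ro
def goal(pos,yang):
    """yang: world angle of tool y; tool down."""
    s=r.sense();R=np.array(s['ee_rot']);p=np.array(s['tcp_pos'])
    a=np.radians(yang);y=np.array([np.cos(a),np.sin(a),0]);z=np.array([0,0,-1.]);x=np.cross(y,z)
    Rg=np.stack([x,y,z],1)
    d=R.T@(np.array(pos)-p)/.04; w=Ro.from_matrix(R.T@Rg).as_rotvec(degrees=True)/5
    print('t',s['time_s'],'p',p.round(4),'cmd',d.round(3).tolist(),w.round(3).tolist(),'F',np.round(s['wrist_force'],1),'g',round(s['gripper_width'],3))
E
python3 -c "
from h import *
goal([.631,-.236,.20],-164.3)"
```

```text
t 0.15 p [0.2087 0.5886 0.2217] cmd [16.842, 15.898, 0.571] [0.017, -0.011, 10.953] F [1.4 0.2 0.2] g 0.999
```

Request:
move_arm(
  motion=[1,1,0,0,0,0.5,-1,2,2,0,0,0,1,-1,3,2.8,0,0,0,2,-1,4,3.8,0,0,0,2.5,-1,5,4.7,0,0,0,3.2,-1,6,5.7,0,0,0,4,-1,7,6.6,0,0,0,4.5,-1,8,7.5,0,0,0,5,-1,8.5,8,0,0,0,5.5,-1,9,8.5,0.2,0,0,6,-1,9.5,9,0.2,0,0,6.2,-1,10,9.4,0.3,0,0,6.5,-1,10.5,9.9,0.3,0,0,6.8,-1,11,10.4,0.3,0,0,7,-1,11.5,10.9,0.3,0,0,7.5,-1,12,11.3,0.4,0,0,8,-1,12.6,11.9,0.4,0,0,8.2,-1,13.2,12.5,0.4,0,0,8.6,-1,13.8,13,0.5,0,0,9,-1,14.4,13.6,0.5,0,0,9.4,-1],
)

```text
time_s: 1.82
tcp_pos: [0.5698, -0.1181, 0.2017]
ee_rot: [[0.396, -0.918, -0.002], [-0.918, -0.396, -0.001], [0.0, 0.002, -1.0]]
wrist_force: [0.8, 1.4, -0.4]
gripper_width: 1.002
```

```bash
python3 -c "
from h import *
goal([.631,-.236,.20],-164.3)"
```

```text
t 1.8167 p [ 0.5698 -0.1181  0.2017] cmd [3.314, -0.236, 0.043] [0.026, -0.005, 1.531] F [ 0.8  1.4 -0.4] g 1.002
```

Request:
move_arm(
  motion=[0.8,0,0,0,0,0.4,-1,1.6,-0.1,0,0,0,0.8,-1,2.4,-0.2,0,0,0,1.2,-1,3,-0.2,0,0,0,1.5,-1,3.3,-0.2,0,0,0,1.5,-1,3.3,-0.2,0,0,0,1.5,-1,3.3,-0.2,0,0,0,1.5,-1,3.3,-0.2,0,0,0,1.5,-1],
)

```text
time_s: 2.48
tcp_pos: [0.629, -0.2351, 0.2016]
ee_rot: [[0.274, -0.962, -0.003], [-0.962, -0.274, -0.001], [-0.0, 0.003, -1.0]]
wrist_force: [0.1, 0.2, -0.3]
gripper_width: 1.002
```

```bash
python3 -c "
from h import *
import pickle
goal([.631,-.236,.20],-164.3)
pickle.dump(imaging.camera_params('wrist'),open('w1.pkl','wb'))
cv2.imwrite('pics/wrist1.png',imaging.capture('wrist'))"
```

```text
t 2.4833 p [ 0.629  -0.2351  0.2016] cmd [0.035, -0.043, 0.04] [0.032, 0.0, 0.042] F [ 0.1  0.2 -0.3] g 1.002
```

View pics/wrist1.png

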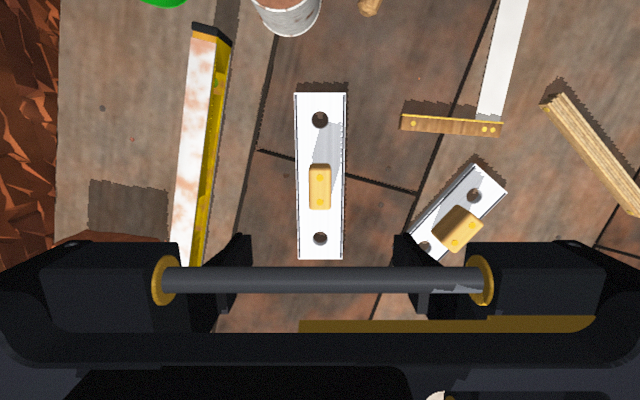

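```bash
python3 - <<'E'
from h import *
import pickle
P=pickle.load(open('w1.pkl','rb'));np.set_printoptions(precision=4,suppress=True)
a=cv2.imread('pics/wrist1.png')
hsv=cv2.cvtColor(a,cv2.COLOR_BGR2HSV)
roi=np.zeros(a.shape[:2],np.uint8);roi[80:270,285:355]=255
m=((hsv[...,1]<60)&(hsv[...,2]>110)).astype(np.uint8)*255&roi
cs,_=cv2.findContours(m,cv2.RETR_EXTERNAL,cv2.CHAIN_APPROX_NONE);c=max(cs,key=cv2.contourArea)
bb=cv2.boxPoints(cv2.minAreaRect(c));print(bb)
C=np.array([onz('wrist',b,.01,P) for b in bb]);print('ctr',C.mean(0),[np.linalg.norm(C[i]-C[i-1]) for i in range(4)])
e=C[0]-C[1] if np.linalg.norm(C[0]-C[1])>.1 else C[1]-C[2]
print('ang',np.degrees(np.arctan(-e[0]/e[1])))
dark=(hsv[...,2]<90)
H=[]
for (u,v) in [(320,119),(320,238)]:
    ys,xs=np.nonzero(dark[v-11:v+12,u-11:u+12]);q=(xs.mean()+u-11,ys.mean()+v-11);H.append(onz('wrist',q,.008,P));print(q,len(xs))
print(H,np.mean(H,0),np.linalg.norm(H[0]-H[1]));d=H[0]-H[1];print(np.degrees(np.arctan(-d[0]/d[1])))
w=((hsv[...,1]>100)&(hsv[...,2]>170)).astype(np.uint8)*255&roi;w[:150]=0;w[225:]=0
cs,_=cv2.findContours(w,cv2.RETR_EXTERNAL,cv2.CHAIN_APPROX_NONE);print(cv2.minAreaRect(max(cs,key=cv2.contourArea)))
for q in [(319.5,166)]:print(onz('wrist',q,.05,P))
E
```

```text
[[293.  92.]
 [345.  92.]
 [345. 259.]
 [293. 259.]]
ctr [ 0.6324 -0.2361  0.01  ] [np.float64(0.21239416694230037), np.float64(0.05996061450465475), np.float64(0.2125025643515372), np.float64(0.07065293413032953)]
ang 17.217496439551642
(np.float64(319.7151898734177), np.float64(120.5506329113924)) 158
(np.float64(319.7586206896552), np.float64(237.45977011494253)) 87
[array([ 0.6519, -0.308 ,  0.008 ]), array([ 0.6109, -0.1637,  0.008 ])] [ 0.6314 -0.2359  0.008 ] 0.15004180221828142
15.836784425364874
((319.5, 188.5), (39.0, 21.0), 90.0)
[ 0.6389 -0.262   0.05  ]
```

```bash
python3 -c "
from h import *
goal([.6315,-.236,.015],-164.2)"
```

```text
t 2.5333 p [ 0.6291 -0.2349  0.2019] cmd [0.042, -0.062, 4.673] [0.027, -0.003, 0.027] F [-0.4  0.9  0.3] g 0.998
```

Request:
move_arm(
  motion=[0.04,-0.06,0.5,0.03,0,0.03,-1,0.04,-0.06,1.2,0.03,0,0.03,-1,0.04,-0.06,1.9,0.03,0,0.03,-1,0.04,-0.06,2.6,0.03,0,0.03,-1,0.04,-0.06,3.2,0.03,0,0.03,-1,0.04,-0.06,3.7,0.03,0,0.03,-1,0.04,-0.06,4.0,0.03,0,0.03,-1,0.04,-0.06,4.3,0.03,0,0.03,-1,0.04,-0.06,4.4,0.03,0,0.03,-1,0.04,-0.06,4.4,0.03,0,0.03,-1,0.04,-0.06,4.4,0.03,0,0.03,-1],
)

```text
time_s: 3.45
tcp_pos: [0.6322, -0.2359, 0.027]
ee_rot: [[0.273, -0.962, 0.002], [-0.962, -0.273, -0.001], [0.001, -0.002, -1.0]]
wrist_force: [-0.8, -0.2, -0.7]
gripper_width: 1.003
```

```bash
python3 -c "
from h import *
goal([.6315,-.236,.0145],-164.2)
cv2.imwrite('pics/wrist2.png',imaging.capture('wrist'))"
```

```text
t 3.45 p [ 0.6322 -0.2359  0.027 ] cmd [-0.004, 0.018, 0.312] [-0.02, -0.014, 0.004] F [-0.8 -0.2 -0.7] g 1.003
```

View pics/wrist2.png

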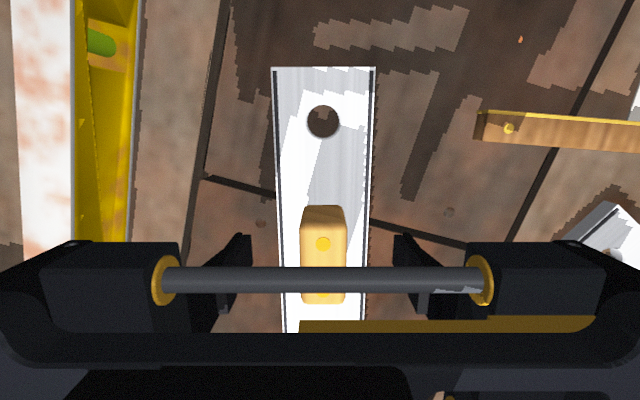

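The picture shows the block at (323,250), centred between the fingers, and the short plate well clear at lower right. I'll lower the last 12 mm and close.

Request:
move_arm(
  motion=[0,0.02,0.15,-0.02,-0.01,0,-1,0,0.02,0.3,-0.02,-0.01,0,-1,0,0.02,0.3,-0.02,-0.01,0,-1,0,0.02,0.3,0,0,0,-0.3,0,0.02,0.3,0,0,0,0,0,0.02,0.3,0,0,0,0.2,0,0.02,0.3,0,0,0,0.4,0,0.02,0.3,0,0,0,1,0,0.02,0.3,0,0,0,1,0,0.02,0.3,0,0,0,1,0,0.02,0.3,0,0,0,1,0,0.02,0.3,0,0,0,1,0,0.02,0.3,0,0,0,1],
)

```text
time_s: 4.58
tcp_pos: [0.6317, -0.2363, 0.0154]
ee_rot: [[0.272, -0.962, 0.003], [-0.962, -0.272, -0.001], [0.002, -0.003, -1.0]]
wrist_force: [-0.3, -0.6, 0.8]
gripper_width: 0.326
```

Request:
move_arm(
  motion=[0,0,0,0,0,0,1,0,0,0,0,0,0,1,0,0,-0.2,0,0,0,1,0,0,-0.5,0,0,0,1,0,0,-0.9,0,0,0,1,0,0,-1.4,0,0,0,1,0,0,-1.9,0,0,0,1,0,0,-2.4,0,0,0,1,0,0,-2.9,0,0,0,1,0,0,-3.4,0,0,0,1,0,0,-3.8,0,0,0,1,0,0,-4.1,0,0,0,1,0,0,-4.3,0,0,0,1,0,0,-4.3,0,0,0,1,0,0,-4.3,0,0,0,1,0,0,-4.3,0,0,0,1],
)

```text
time_s: 5.92
tcp_pos: [0.6304, -0.2358, 0.1859]
ee_rot: [[0.272, -0.962, 0.0], [-0.962, -0.272, 0.0], [-0.0, -0.0, -1.0]]
wrist_force: [-0.6, 0.1, -4.1]
gripper_width: 0.297
```

```bash
python3 -c "
from h import *
import pickle
goal([.545,.06,.19],-194.1)
pickle.dump(imaging.camera_params('wrist'),open('w3.pkl','wb'))
cv2.imwrite('pics/wrist3.png',imaging.capture('wrist'));a=imaging.capture('scene')
cv2.imwrite('pics/scene3.png',a)"
```

```text
t 5.9167 p [ 0.6304 -0.2358  0.1859] cmd [-7.698, 0.04, -0.102] [-0.002, 0.002, 5.979] F [-0.6  0.1 -4.1] g 0.297
```

View pics/wrist3.png

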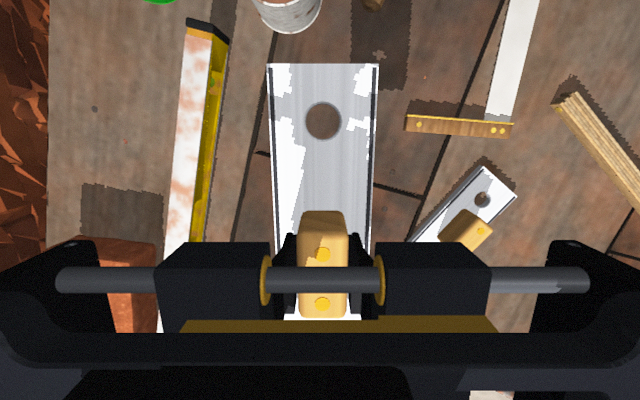

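View pics/scene3.png

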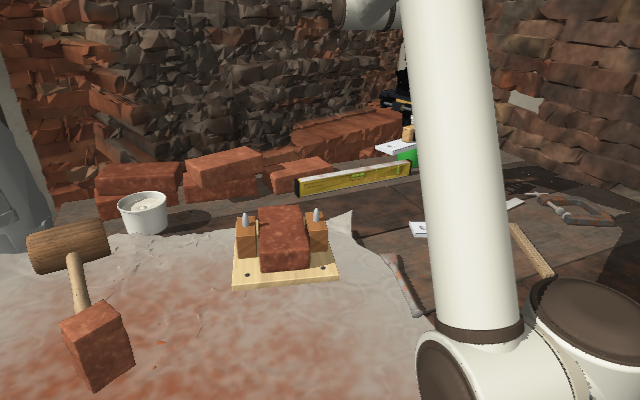

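```bash
python3 - <<'E'
from h import *
import pickle
P=pickle.load(open('w3.pkl','rb'))
s=r.sense();p=np.array(s['tcp_pos']);R=np.array(s['ee_rot'])
a=cv2.cvtColor(cv2.imread('pics/wrist3.png'),cv2.COLOR_BGR2HSV)
m=(a[95:148,297:350,2]<140).astype(np.uint8)
n,l,st,ct=cv2.connectedComponentsWithStats(m);k=1+np.argmax(st[1:,4]);print(st[k],ct[k]+[297,95])
q=ct[k]+[297,95]
print((R.T@(onz('wrist',q,p[2]-.0155+.0085,P)-p)).round(4))
for e in [(267,64),(378,64)]:print((R.T@(onz('wrist',e,p[2]-.0155+.01,P)-p)).round(4))
goal([.519,.163,.19],-194.1)
E
```

```text
[   8    7   36   38 1056] [322.77651515 120.62121212]
[0.0763 0.0006 0.007 ]
[ 0.1052 -0.0291  0.0055]
[0.1053 0.03   0.0055]
t 6.0167 p [ 0.6305 -0.2359  0.1857] cmd [-10.355, -0.034, -0.107] [0.0, -0.001, 5.981] F [-0.4  0.4 -2.7] g 0.296
```

The plate sits centred on the TCP: the hole is at 76.3 mm and the end at 105 mm along tool x. Next I carry it over the jig.

Request:
move_arm(
  motion=[-0.2,0,0,0,0,0.1,1,-0.5,0,0,0,0,0.3,1,-1,0,0,0,0,0.6,1,-1.6,0,0,0,0,0.9,1,-2.2,0,0,0,0,1.3,1,-2.8,0,0,0,0,1.6,1,-3.4,0,0,0,0,2,1,-4,0,0,0,0,2.3,1,-4.6,0,-0.1,0,0,2.7,1,-5.2,0,-0.1,0,0,3,1,-5.8,0,-0.1,0,0,3.4,1,-6.4,0,-0.1,0,0,3.7,1,-7,0,-0.1,0,0,4,1,-7.6,0,-0.1,0,0,4.4,1,-8.2,0,-0.1,0,0,4.7,1,-8.8,0,-0.1,0,0,5.1,1,-9.3,0,-0.1,0,0,5.4,1,-9.7,0,-0.1,0,0,5.7,1,-10.1,0,-0.1,0,0,5.9,1,-10.3,0,-0.1,0,0,6,1],
)

```text
time_s: 7.68
tcp_pos: [0.5173, 0.1621, 0.1893]
ee_rot: [[-0.244, -0.97, -0.001], [-0.97, 0.244, -0.0], [0.0, 0.001, -1.0]]
wrist_force: [0.4, 0.1, -2.2]
gripper_width: 0.293
```

```bash
python3 -c "
from h import *
goal([.519,.163,.145],-194.1)"
```

```text
t 7.6833 p [0.5173 0.1621 0.1893] cmd [-0.032, -0.037, 1.109] [0.007, -0.003, -0.01] F [ 0.4  0.1 -2.2] g 0.293
```

Request:
move_arm(
  motion=[-0.03,-0.04,0.3,0,0,0,1,-0.03,-0.04,0.6,0,0,0,1,-0.03,-0.04,0.9,0,0,0,1,-0.03,-0.04,1.1,0,0,0,1,-0.03,-0.04,1.1,0,0,0,1,-0.03,-0.04,1.1,0,0,0,1],
)

```text
time_s: 8.18
tcp_pos: [0.519, 0.1626, 0.1451]
ee_rot: [[-0.245, -0.97, -0.001], [-0.97, 0.245, -0.001], [0.001, 0.001, -1.0]]
wrist_force: [-0.4, 0.3, -2.6]
gripper_width: 0.298
```

```bash
python3 -c "
from h import *
import pickle
goal([.519,.163,.145],-194.1)
pickle.dump(imaging.camera_params('wrist'),open('w4.pkl','wb'))
a=imaging.capture('wrist');cv2.imwrite('pics/wrist4.png',a)
cv2.imwrite('pics/wrist4z.png',cv2.resize(a[50:200,240:420],None,fx=4,fy=4,interpolation=cv2.INTER_CUBIC))
a=imaging.capture('top');cv2.imwrite('pics/top4.png',a)
cv2.imwrite('pics/top4z.png',cv2.resize(a[140:270,200:370],None,fx=4,fy=4,interpolation=cv2.INTER_CUBIC))
a=imaging.capture('scene');cv2.imwrite('pics/scene4.png',a)
cv2.imwrite('pics/scene4z.png',cv2.resize(a[140:300,200:380],None,fx=3.7,fy=3.7,interpolation=cv2.INTER_CUBIC))
"
```

```text
t 8.1833 p [0.519  0.1626 0.1451] cmd [-0.009, 0.003, 0.003] [0.012, -0.014, -0.011] F [-0.4  0.3 -2.6] g 0.298
```

View pics/wrist4z.png

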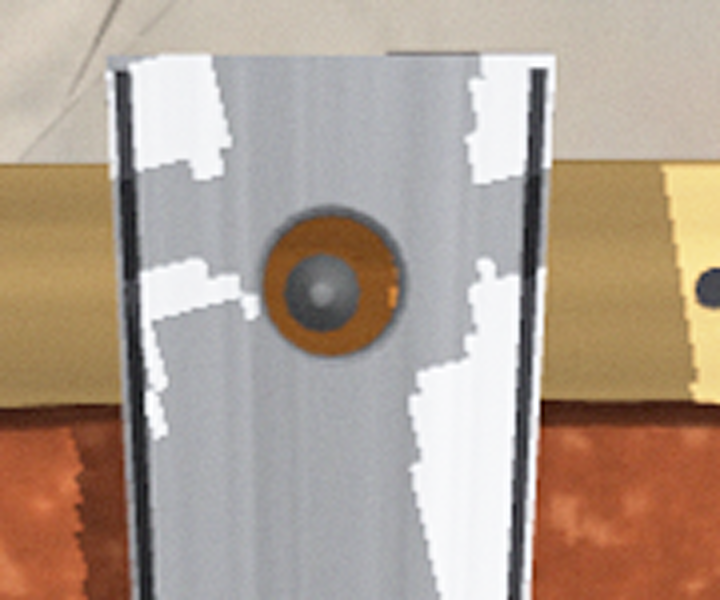

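View pics/top4z.png

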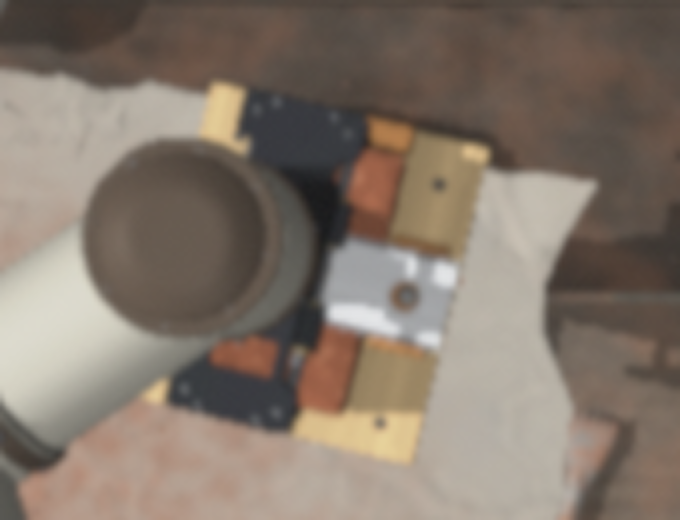

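View pics/scene4z.png

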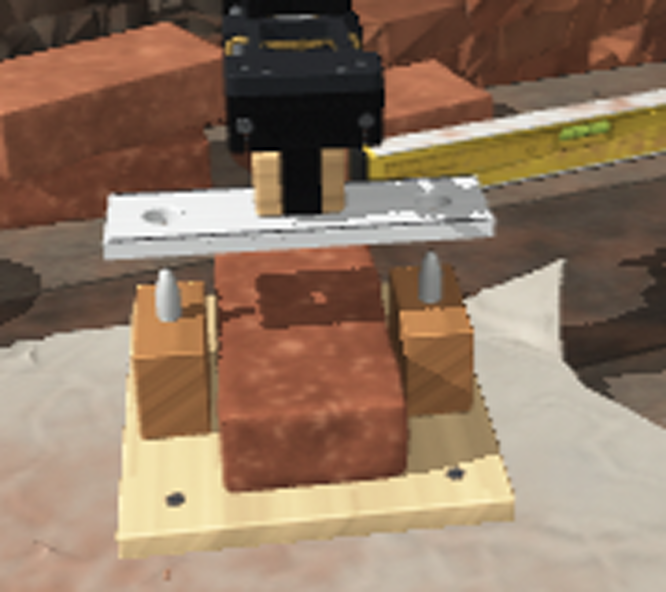

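The wrist view shows the -y pin's nose through the hole, at zoom (321,292) against a hole centre of (333,281). I'll convert both to positions.

```bash
python3 - <<'E'
from h import *
import pickle
np.set_printoptions(precision=4,suppress=True)
P=pickle.load(open('w4.pkl','rb'))
t=lambda x,y:((x+.5)/4-.5+240,(y+.5)/4-.5+50)
s=r.sense();p=np.array(s['tcp_pos']);R=np.array(s['ee_rot'])
ph=onz('wrist',t(333,280),p[2]-.0155+.009,P);pp=onz('wrist',t(321,292),.106,P)
print('hole',R.T@(ph-p),ph,'pin',R.T@(pp-p),pp)
T=lambda x,y:((x+.5)/4-.5+200,(y+.5)/4-.5+140)
print('top hole',onz('top',T(405,295),p[2]-.0155+.009))
S=lambda x,y:((x+.5)/3.7-.5+200,(y+.5)/3.7-.5+140)
h=p[2]-.0055
hs=[onz('scene',S(*q),h) for q in [(159,216),(433,201)]];ps=[onz('scene',S(*q),.105) for q in [(164,270),(430,254)]]
print('scene holes',hs,'pins',ps)
for a,b in zip(hs,ps):print('pin-hole in tool',R.T@(b-a))
E
```

```text
hole [0.0775 0.0009 0.0064] [0.4999 0.0881 0.1397] pin [ 0.0758 -0.0009  0.0401] [0.5021 0.0894 0.106 ]
top hole [0.5012 0.0889 0.1397]
scene holes [array([0.533 , 0.2394, 0.1407]), array([0.4952, 0.0913, 0.1407])] pins [array([0.5354, 0.2388, 0.105 ]), array([0.4976, 0.0917, 0.105 ])]
pin-hole in tool [ 0.     -0.0024  0.0357]
pin-hole in tool [-0.0009 -0.0022  0.0357]
```

Request:
move_arm(
  motion=[-0.02,-0.05,0,0,0,0,1,-0.02,-0.05,0.1,0,0,0,1,-0.02,-0.05,0.2,0,0,0,1,-0.02,-0.05,0.3,0,0,0,1,-0.02,-0.05,0.4,0,0,0,1,-0.02,-0.05,0.5,0,0,0,1,-0.02,-0.05,0.55,0,0,0,1,-0.02,-0.05,0.6,0,0,0,1,-0.02,-0.05,0.65,0,0,0,1,-0.02,-0.05,0.7,0,0,0,1,-0.02,-0.05,0.7,0,0,0,1,-0.02,-0.05,0.7,0,0,0,1],
)

```text
time_s: 9.33
tcp_pos: [0.5219, 0.1634, 0.1182]
ee_rot: [[-0.244, -0.97, 0.001], [-0.97, 0.244, 0.001], [-0.001, -0.001, -1.0]]
wrist_force: [0.9, -0.3, -3.5]
gripper_width: 0.296
```

```bash
python3 -c "
from h import *
import pickle
goal([.521,.1635,.0905],-194.1)
pickle.dump(imaging.camera_params('wrist'),open('w5.pkl','wb'))
a=imaging.capture('wrist')
w=cv2.resize(a[50:200,240:420],None,fx=2.2,fy=2.2,interpolation=cv2.INTER_CUBIC)
a=imaging.capture('scene')
s=cv2.resize(a[150:280,220:360],None,fx=2.54,fy=2.54,interpolation=cv2.INTER_CUBIC)
cv2.imwrite('pics/both5.png',np.hstack([w[:330],s[:330]]))
"
```

```text
t 9.3333 p [0.5219 0.1634 0.1182] cmd [0.003, 0.022, 0.693] [-0.009, 0.009, -0.009] F [ 0.9 -0.3 -3.5] g 0.296
```

View pics/both5.png

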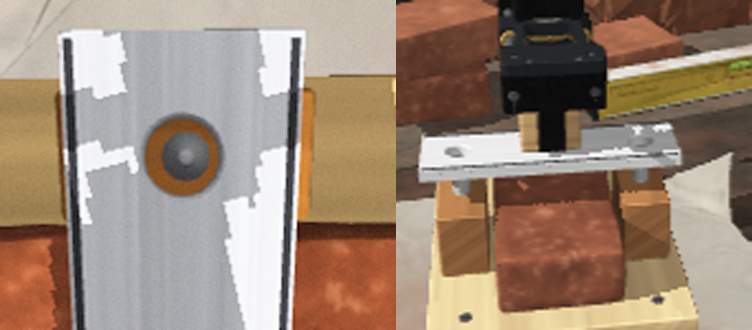

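The pin is centred in the hole. I'll lower to a few mm above seating.

Request:
move_arm(
  motion=[0,0,0.07,0,0,0,1,0,0,0.15,0,0,0,1,0,0,0.22,0,0,0,1,0,0,0.3,0,0,0,1,0,0,0.36,0,0,0,1,0,0,0.42,0,0,0,1,0,0,0.48,0,0,0,1,0,0,0.54,0,0,0,1,0,0,0.58,0,0,0,1,0,0,0.6,0,0,0,1,0,0,0.6,0,0,0,1],
)

```text
time_s: 10.35
tcp_pos: [0.5219, 0.1634, 0.0942]
ee_rot: [[-0.244, -0.97, 0.001], [-0.97, 0.244, 0.001], [-0.001, -0.001, -1.0]]
wrist_force: [-0.0, -0.2, -2.4]
gripper_width: 0.294
```

```bash
python3 -c "
from h import *
goal([.521,.1635,.0905],-194.1)
a=imaging.capture('wrist')
w=cv2.resize(a[50:200,240:420],None,fx=2.2,fy=2.2,interpolation=cv2.INTER_CUBIC)
a=imaging.capture('scene')
s=cv2.resize(a[150:280,220:360],None,fx=2.54,fy=2.54,interpolation=cv2.INTER_CUBIC)
cv2.imwrite('pics/both6.png',np.hstack([w[:330],s[:330]]))
"
```

```text
t 10.35 p [0.5219 0.1634 0.0942] cmd [0.004, 0.023, 0.092] [-0.009, 0.009, -0.01] F [-0.  -0.2 -2.4] g 0.294
```

View pics/both6.png

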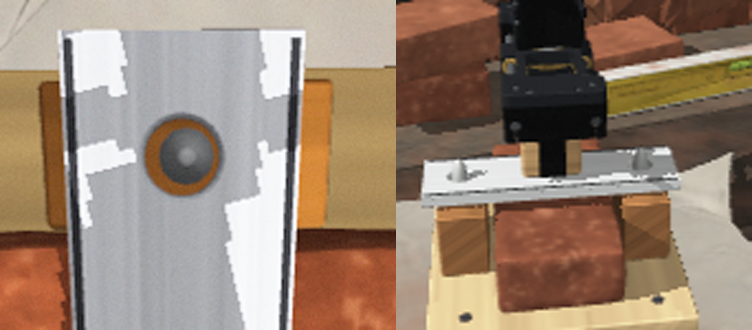

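Both pins are through the holes with no side force. Now the last ~4 mm, watching force.

Request:
move_arm(
  motion=[0,0,0.03,0,0,0,1,0,0,0.05,0,0,0,1,0,0,0.07,0,0,0,1,0,0,0.09,0,0,0,1,0,0,0.1,0,0,0,1,0,0,0.1,0,0,0,1,0,0,0.1,0,0,0,1],
)

```text
time_s: 11.03
tcp_pos: [0.5221, 0.1635, 0.0905]
ee_rot: [[-0.244, -0.97, 0.001], [-0.97, 0.244, 0.001], [-0.001, -0.001, -1.0]]
wrist_force: [0.7, 0.3, -2.5]
gripper_width: 0.299
```

Request:
move_arm(
  motion=[0,0,0.02,0,0,0,1,0,0,0.03,0,0,0,1,0,0,0.03,0,0,0,1,0,0,0.03,0,0,0,1],
)

```text
time_s: 11.37
tcp_pos: [0.5222, 0.1635, 0.0903]
ee_rot: [[-0.244, -0.97, 0.002], [-0.97, 0.244, 0.001], [-0.001, -0.002, -1.0]]
wrist_force: [-3.5, 1.1, 6.2]
gripper_width: 0.293
```

Contact is made (+6 N), so the plate is seated. I release, then retreat straight up.

Request:
move_arm(
  motion=[0,0,-0.02,0,0,0,0.3,0,0,-0.02,0,0,0,0,0,0,-0.02,0,0,0,-0.5,0,0,-0.02,0,0,0,-0.8,0,0,-0.02,0,0,0,-0.8,0,0,-0.02,0,0,0,-0.8,0,0,-0.02,0,0,0,-0.8,0,0,-0.02,0,0,0,-0.8,0,0,-0.3,0,0,0,-0.8,0,0,-0.7,0,0,0,-0.8,0,0,-1.2,0,0,0,-0.8,0,0,-1.8,0,0,0,-0.8,0,0,-2.5,0,0,0,-0.8,0,0,-3,0,0,0,-0.8,0,0,-3.4,0,0,0,-0.8,0,0,-3.5,0,0,0,-0.8,0,0,-3.5,0,0,0,-0.8,0,0,-3.5,0,0,0,-0.8],
)

```text
time_s: 12.87
tcp_pos: [0.5213, 0.1632, 0.2292]
ee_rot: [[-0.244, -0.97, 0.0], [-0.97, 0.244, 0.001], [-0.001, -0.0, -1.0]]
wrist_force: [-0.3, -0.0, -0.6]
gripper_width: 0.899
```

```bash
python3 -c "
from h import *
import pickle
goal([.521,.1635,.23],-194.1)
pickle.dump(imaging.camera_params('wrist'),open('w7.pkl','wb'))
a=imaging.capture('wrist');cv2.imwrite('pics/wrist7.png',a)
a=imaging.capture('scene')
cv2.imwrite('pics/scene7.png',cv2.resize(a[130:300,200:480],None,fx=2.8,fy=2.8,interpolation=cv2.INTER_CUBIC))
"
```

```text
t 12.8667 p [0.5213 0.1632 0.2292] cmd [-0.005, 0.009, -0.019] [-0.002, 0.007, -0.009] F [-0.3 -0.  -0.6] g 0.899
```

View pics/wrist7.png

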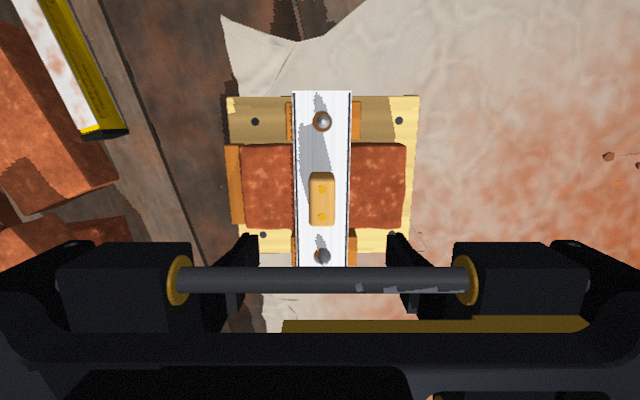

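View pics/scene7.png

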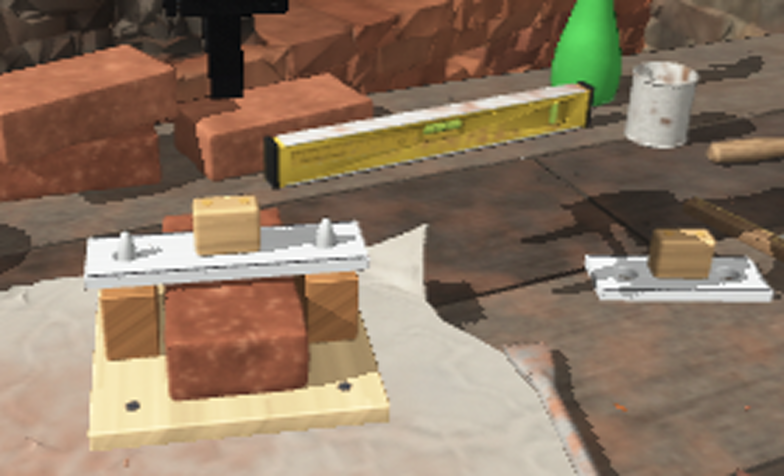

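Both pins stand through the holes at (322,121) and (322,256) in the wrist view. The plate lies flat on both blocks, the gripper is clear, and the short plate is where it was. I'm handing in.

```bash
python3 -c "
from h import *
print(r.finish_job())"
```

```text
the job is handed in; nothing more can be done
None
```

I fitted the longer guide plate onto the jig and handed the job in at about 13 s of the 45 s allowed. `finish_job` gives no verdict, so the result below rests on my own checks.

**What I did:** I gripped the plate by its block and carried it level over the jig. With the wrist and scene cameras I corrected its position by about 2 mm. I then lowered it over both pins until the wrist force rose to about +6 N, opened the gripper and backed straight up.

**Last checks:**
- **Seating:** The last wrist and scene images show both pins through the holes and the plate flat on both blocks. The tool stood at 90.3 mm at contact, against 90.5 mm expected for a seated plate.
- **Clear of the robot:** The gripper was about 14 cm above the plate with force near zero.
- **Shorter plate:** It looked undisturbed in the last scene image; I did not measure its position.

**Disagreements:** Before the correction the views disagreed by 1–3 mm on where the pins were, within the holes' 3 mm clearance. My first expected seating height showed no contact, so I went slightly lower until the force changed.

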